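# Lock the parked sampler carriage with its sprung locking pin

### The job

The sampler's carriage is parked somewhere under the slotted cover of its linear axis, and has to be locked before the instrument is moved. Take the locking pin out of its holder, set its sprung tip down into the slot near either end, and slide it gently along until the tip drops into the carriage's hidden notch; stop there, push the pin home so that its collar lies flush on the cover, and let go. It is a delicate drive: do not ram the pin against anything, and leave the jar, the vial and the rack alone.

Things in the scene. Friction and masses are not known exactly. Their poses are not given: they have to be found in the camera images.
- axis: Linear axis of the sampler, fixed to the bench: long low grey box with bare aluminium cover, 90 mm (x) by 370 mm (y) by 70 mm high; origin at the centre of its underside. In it is the braked carriage on a belt drive, which gives 1 mm per 1.5 N pushed along y and springs back, 15 mm at most; over 40 N between pin and axis or carriage does damage.
- slot_mid (a point): Middle of the slot in the cover, level with the cover's upper face (70 mm above the bench); same axes as the linear axis. The slot runs along y, 170 mm long (y -85 to +85 mm), 13 mm wide (x); the cover is 6 mm thick. Two limp black dust lips close the slot from view and give way without force.
- bar_top (a point): Point under the slot's middle on the flat top of the carriage bar, 14 mm below the cover's face; same axes. The bar fills the slot's length but for one unseen notch, 14 mm long along y, upright sides, no floor, its centre anywhere from y -45 to +45 mm.
- holder: Grey plastic block 60 by 60 by 45 mm high, fixed to the bench, with an upright 16 mm hole in its middle in which the locking pin stands, its collar resting on the block's top. Origin at the centre of its underside.
- pin_grip (a point): Middle of the locking pin's bare metal square handle, half-way up: 34 mm above the collar's underside. The handle is 24 by 24 mm (flats across its own x and y) and 54 mm tall, from 6 to 60 mm above the collar's underside. The pin stands upright, z up.
- pin_collar (a point): Centre of the underside of the pin's steel collar (disc 36 mm across, 6 mm thick, handle above). Below it: a shoulder 10 mm thick, 9 mm long, then the 8 mm thick steel tip, ending 30 mm below the collar's underside. Axes as the pin's.
- pin: The whole locking pin, about 0.18 kg; origin as pin_collar. Its tip is sprung: it gives at most 10 mm, 0.9 N at first to 5.4 N at the end. Riding on the bar the collar is 6 to 16 mm above the cover (10 mm: tip pressed in 6 mm). At the notch the tip snaps out and catches the notch's side; only there can the collar reach the cover.
- jar: Clear jar with white lid, 72 mm across, 100 mm tall, standing loose; origin at the centre of its underside. Leave alone.
- vial: Small amber vial with blue cap, 32 mm across, 55 mm tall, standing loose; origin at the centre of its underside. Leave alone.
- rack: Blue vial rack 90 by 70 mm, 47 mm high with its vials, loose; origin at the centre of its underside. Leave alone.
Mind the look-alikes: they are no part of the job. Of the things that look like the pin, the largest one is meant. Of the things shaped like the holder, the grey one is meant.

How it is judged:
By the outcome, as a careful person would: the job done as asked, in the order asked, and still so for the second after the job is handed in, with the robot touching nothing.
It also fails if it takes over 54 s, if anything falls off the work surface, if the arm or the gripper's body presses on something with over 40 N, if the wrist force passes 120 N, or if a joint passes its speed limit or range.

### The arm

A 6-joint arm with a two-finger parallel gripper is mounted at the origin on the work surface. World frame = base frame: x ahead of the robot, y to its left, z up, the work surface at z = 0. Lengths are in m, angles in degrees, forces in N, time in s.
With the tool pointing down it reaches from about 0.15 to 0.775 m from the base axis. Payload 6.1 kg.
Tool frame: the origin (TCP) lies at the very end of the fingers, on their centre line; the grasp point (between the pads) lies 19 mm behind it; z points along the fingers, y is the line along which they close (so a half turn about z gives the same grasp; the last joint's range is limited). The gripper opens to 85 mm and grips with 20 to 120 N. Pads are 22 mm wide; open, the fingers measure 114 mm over their backs; the gripper's body (76 mm by 85 mm) begins 54 mm behind the grasp point. The pads swing forward as they close: fully open they stand 13 mm farther back than shut.
Start: joints at [65.776, 7.208, -2.269, 80.523, 0, 90], TCP at [0.215, 0.479, 0.206] pointing down, gripper open.
Joint ranges: [-155.77, 155.77], [-54.66, 111.73], [-72.52, 77.12], [-102.08, 115.82], [-83.92, 84.16], [-180, 180]. Speed limits (degrees/s): [136.94, 136.94, 172.46, 180, 180, 180].

### API

Orientations are given as a 3x3 rotation matrix whose columns are the frame's x, y, z axes.
In Python, from rig import manip gives the robot as it stands. The module is installed in compiled form; this text tells all that it offers.
- The arm moves only by the tool step_arm, never from a script. Its argument "rows" is text: rows parted by semicolons, each of 7 numbers parted by spaces: the finger opening in mm, from 0 to 85.4, then the shift along the tool's x, y, z in mm, then the turn, a rotation vector about the tool's x, y, z in degrees. A call has 1 to 12 rows; each row shifts and turns the commanded pose from where the row before left it, along the tool's axes as they then stand; what a row does not reach is not made up. A row lasts 1/8 s, in which the tool goes at most 62.5 mm and 10.7 degrees, less where a joint would pass 70% of its speed; a pose out of reach is approached as far as the arm can. A call is refused whole if a number of a shift passes 62.5 or a number of a turn 10.7, either way. A call with a gripper value outside its range is refused whole. The fingers move at their own pace and stop on an object; "squeeze" is the grip in N (left out, the last holds). Time passes only in rows, so rows that do not move let the fingers close. It gives the time, the measured TCP pose, the force, the opening and the grip force at its end, in the units of the state.
- manip.get_state(): the state, without advancing time (a new reading comes with each control period).
- manip.grab_frame(name): name is "side" or "top" or "wrist"; returns (picture, depth): 400x640x3 uint8, red, green, blue; 400x640 float32, m along the optical axis (not along the pixel's ray), 0 where there is no reading.
- manip.calibration(name): a dict with "vertical_fov" (degrees; the focal length in pixels is half the picture's height over the tangent of half this angle, whatever the lens; pixels are square), "cx", "cy" (the principal point, pixels), "origin" and "rotation" of the camera in the world; the wrist camera has in their place "tool_from_camera" (4x4, takes a point from camera to tool coordinates, whose origin is the TCP and whose axes are the flange's). Camera axes: x right, y up, looking along -z (the intrinsics and any distortion apply to the point x, -y, -z); pixel columns grow to the right and rows downward; lengths in m; the calibration is good to about 2 mm. The wrist camera is an equidistant fisheye: a pixel r from the principal point sees the ray r / f radians off the axis. A picture is of the moment at which its call begins: read the wrist's pose just before it. calibration takes no time and is no camera call.
- manip.hand_in(): hands the job in; it is judged then, once.
Trained networks look in the newest picture that a camera, given by its name, has taken for a name from the list of things; names that differ only in an ending like _2 or _b are one class to them, and where a whole thing is asked for, a point or a joint stands for the part that bears it (a point fixed in the world has none). Each returns a list of dicts, best first, with "p" (0 to 1); they miss things now and then, are a little off and sometimes report something else, mostly with a low value. They report only what shows in the picture. A call takes as long as a camera call. They do not tell look-alikes from the thing itself.
- manip.outline_of(thing, camera): "mask" (400x640 bool, what is visible of it) and "box" ([centre column, centre row, width, height] as shares, 0 to 1, of the picture: columns of its width, rows of its height, round what is visible of it).
- manip.tip_of(thing, camera): "point" ([column, row] as shares, 0 to 1, of the picture: columns of its width, rows of its height: a listed point, or the origin of a listed thing).
The state is a dict: "time": time; "joints": joint angles; "joint_vel": joint speeds; "joint_torque": joint torques, N m; "ee_pos": TCP position; "orientation": TCP orientation; "wrist_force": force on the tool from outside, world axes, zero at the start; "ft_torque": the same for the moment, N m; "opening": opening from 0.0 (shut) to 1.0 (fully open); "grasp_force": force on a finger pad.
Only numpy, scipy, OpenCV 4.12 (cv2) and the standard library are available. Lean on these libraries where they do the work, as an engineer would, in place of code of your own. Each camera call takes 0.05 s, during which the arm holds its last target. There are 200 camera calls.

## Working session

There is one attempt and no reset: what is moved stays moved. The work goes in short steps, Python scripts to look and compute and a tool call to move; the robot and the scene stay as the last step left them, time stands still between calls to the robot, and variables do not carry over. Pictures are saved under pics/ and viewed, at most 10 in all, crops included, and the job is handed in when it is done.

Besides the shell and the picture viewer there is one more tool, called after "Call:" as name(argument=value, ...) on one line, values as JSON. step_arm: Moves the arm, as the interface text tells. Its arguments: {"type":"object","properties":{"rows":{"type":"string"},"squeeze":{"type":"number"}},"required":["rows"]}

```bash
mkdir -p pics
cat > h.py <<'E'
import numpy as np, cv2
from rig import manip
def cam(name):
    c=manip.calibration(name); return c
def w(name,u,v,d,c=None):
    c=c or manip.calibration(name); f=200/np.tan(np.radians(c["vertical_fov"])/2)
    p=np.array([(u-c["cx"])/f*d,-(v-c["cy"])/f*d,-d])
    return np.array(c["origin"])+np.array(c["rotation"])@p
def plane(name,u,v,z):
    c=manip.calibration(name); a=np.array(c["origin"]); b=w(name,u,v,1.0,c)-a
    return a+b*(z-a[2])/b[2]
def proj(name,P):
    c=manip.calibration(name); f=200/np.tan(np.radians(c["vertical_fov"])/2)
    q=np.array(c["rotation"]).T@(np.array(P)-c["origin"]); return c["cx"]+f*q[0]/-q[2], c["cy"]-f*q[1]/-q[2]
E
python3 - <<'E'
from h import *
np.set_printoptions(precision=4,suppress=True)
for n in("side","top"):
    im,d=manip.grab_frame(n); cv2.imwrite(f"pics/{n}0.png",im[:,:,::-1])
    print(n,manip.calibration(n))
    for t in("axis","slot_mid","holder","pin_grip","pin_collar","jar","vial","rack"):
        for r in manip.tip_of(t,n)[:4]:
            u,v=r["point"][0]*640,r["point"][1]*400
            dd=d[min(int(v),399),min(int(u),639)]
            print(t,round(r["p"],2),round(u,1),round(v,1),w(n,u,v,dd))
print(manip.get_state())
E
```

```text
side {'vertical_fov': 57.32144668796506, 'cx': 325.48013049578736, 'cy': 195.32617487285674, 'origin': array([0.5588, 0.6745, 0.7394]), 'rotation': array([[-0.9993,  0.0354, -0.0108],
       [-0.0326, -0.7049,  0.7085],
       [ 0.0175,  0.7084,  0.7056]])}
slot_mid 0.69 308.4 171.7 [ 0.6198 -0.0946  0.0643]
holder 0.88 325.6 272.4 [0.5612 0.2176 0.042 ]
holder 0.8 390.8 373.1 [0.4363 0.4279 0.0452]
holder 0.65 332.4 322.5 [0.5439 0.3353 0.0439]
pin_grip 0.72 334.1 301.9 [0.5428 0.3232 0.1041]
pin_grip 0.7 319.8 353.9 [0.5661 0.407  0.0663]
pin_collar 0.83 318.1 360.1 [0.5689 0.4124 0.0511]
pin_collar 0.66 335.3 310.9 [0.5396 0.3296 0.0813]
pin_collar 0.55 380.0 319.7 [0.4487 0.3271 0.0473]
jar 0.89 265.1 321.9 [0.6737 0.3517 0.0692]
vial 0.81 279.8 285.0 [0.6613 0.2451 0.0276]
rack 0.94 356.5 128.8 [ 0.475  -0.3685  0.0246]
top {'vertical_fov': 42.52186376272807, 'cx': 316.4985191821284, 'cy': 197.98326154656957, 'origin': array([0.2424, 0.0063, 1.692 ]), 'rotation': array([[ 0.0241,  0.982 , -0.1872],
       [-0.9995,  0.0276,  0.016 ],
       [ 0.0209,  0.1868,  0.9822]])}
axis 0.
[... 636 characters left out ...]
.47 241.5 168.4 [0.6452 0.2268 0.058 ]
vial 0.27 339.1 184.6 [ 0.5988 -0.0923  0.0649]
rack 0.56 341.0 179.7 [ 0.6164 -0.0986  0.0603]
{'time': 0.9, 'joints': array([65.7754,  7.207 , -2.2678, 80.5247,  0.    , 90.0006]), 'joint_vel': array([-0.0185,  0.0319,  0.0031, -0.0676,  0.0031, -0.0249]), 'joint_torque': array([ -0.0001, -43.5688,  35.3092,   0.0009,   0.    ,   0.    ]), 'ee_pos': array([0.2154, 0.4788, 0.2058]), 'orientation': array([[-0.9119,  0.4103,  0.    ],
       [ 0.4103,  0.9119,  0.    ],
       [ 0.    ,  0.    , -1.    ]]), 'wrist_force': array([ 0.169 , -0.2669,  0.9927]), 'ft_torque': array([-0.0215,  0.0195,  0.0076]), 'grasp_force': 0.0, 'opening': 0.999287592951815}
```

View pics/side0.png

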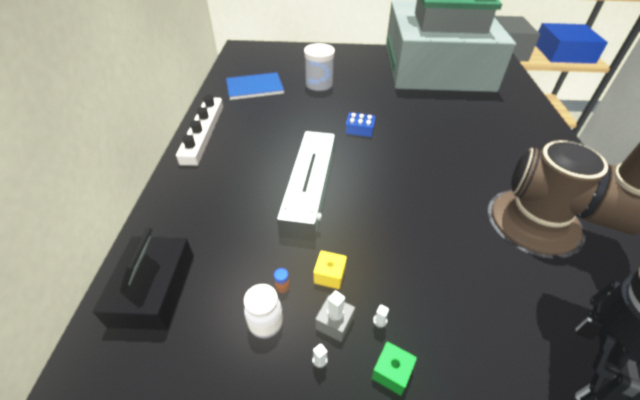

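View pics/top0.png

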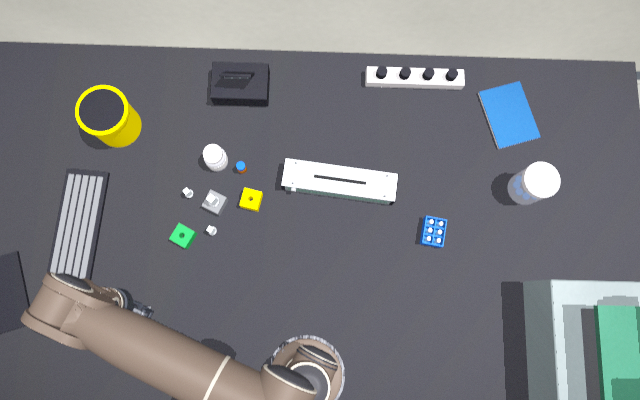

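Side view: axis at (308,180) with its slot; grey holder with the big pin at (335,318), jar (263,310), vial (281,280). Top view: pin at (213,200), slot at (340,181).

Run:
```python
from h import *
np.set_printoptions(precision=4,suppress=True)
vv,uu=np.mgrid[0:400,0:640]
for n in("side","top"):
    im,d=manip.grab_frame(n); c=manip.calibration(n); f=200/np.tan(np.radians(c["vertical_fov"])/2)
    P=np.stack([(uu-c["cx"])/f*d,-(vv-c["cy"])/f*d,-d],-1)@np.array(c["rotation"]).T+c["origin"]
    def rect(name,x,y,z0,z1,zt):
        m=(d>0)&(P[...,2]>z0)&(P[...,2]<z1)&(abs(P[...,0]-x[0])<x[1])&(abs(P[...,1]-y[0])<y[1])
        k,l,st,_=cv2.connectedComponentsWithStats(m.astype(np.uint8)); 
        if k<2: print(n,name,"none"); return
        i=1+np.argmax(st[1:,4]); m=l==i
        q=np.array([plane(n,u,v,zt)[:2]*1000 for v,u in zip(*np.where(m))],np.float32)
        print(n,name,m.sum(),"medz",np.median(P[m][:,2]).round(4),cv2.minAreaRect(q), "cloud",P[m].mean(0))
    rect("axis",(.6,.15),(-.09,.25),.058,.09,.07)
    rect("holder",(.53,.06),(.31,.06),.036,.056,.045)
    rect("pintop",(.53,.05),(.31,.05),.095,.125,.105)
    rect("pin",(.53,.05),(.31,.05),.065,.125,.105)
    # slot: dark pixels in axis
    g=im.mean(2)
    m=(g<110)&(abs(P[...,0]-.605)<.025)&(abs(P[...,1]+.09)<.1)&(P[...,2]>.05)
    q=np.array([plane(n,u,v,.07)[:2]*1000 for v,u in zip(*np.where(m))],np.float32)
    if len(q): print("slot",len(q),cv2.minAreaRect(q),q.mean(0))
```

```text
Traceback (most recent call last):
  File "h.py", line 10, in plane
    c=manip.calibration(name); a=np.array(c["origin"]); b=w(name,u,v,1.0,c)-a
ValueError: time passes only in moves, steps and waits
```

```bash
cat > h.py <<'E'
import numpy as np, cv2
from rig import manip
np.set_printoptions(precision=4,suppress=True)
_c={}
def C(n):
    if n not in _c: _c[n]=manip.calibration(n)
    return _c[n]
def F(c): return 200/np.tan(np.radians(c["vertical_fov"])/2)
def w(n,u,v,d):
    c=C(n); f=F(c)
    p=np.stack([(u-c["cx"])/f*d,-(v-c["cy"])/f*d,-d+0*u],-1)
    return p@np.array(c["rotation"]).T+c["origin"]
def plane(n,u,v,z):
    a=np.array(C(n)["origin"]); b=w(n,u,v,1.0)-a
    return a+b*((z-a[2])/b[...,2])[...,None]
E
python3 - <<'E'
from h import *
vv,uu=np.mgrid[0:400,0:640].astype(float)
for n in("side","top"):
    im,d=manip.grab_frame(n); P=w(n,uu,vv,d)
    def rect(name,x,y,z0,z1,zt,extra=True):
        m=(d>0)&(P[...,2]>z0)&(P[...,2]<z1)&(abs(P[...,0]-x[0])<x[1])&(abs(P[...,1]-y[0])<y[1])&extra
        k,l,st,_=cv2.connectedComponentsWithStats(m.astype(np.uint8)); 
        if k<2: print(n,name,"none"); return
        i=1+np.argmax(st[1:,4]); m=l==i
        q=(plane(n,uu[m],vv[m],zt)[:,:2]*1000).astype(np.float32)
        print(n,name,m.sum(),"medz",np.median(P[m][:,2]).round(4),cv2.minAreaRect(q),"mean",q.mean(0))
    rect("axis",(.6,.15),(-.09,.25),.058,.09,.07)
    rect("holder",(.53,.06),(.31,.06),.036,.056,.045)
    rect("pintop",(.53,.05),(.31,.05),.095,.125,.105)
    rect("slot",(.605,.025),(-.09,.1),.03,.09,.07,im.mean(2)<110)
E
```

```text
side axis 3104 medz 0.0681 ((616.8983764648438, -84.77180480957031), (379.7631530761719, 93.11669921875), 83.392333984375) mean [620.277  -60.2273]
side holder 633 medz 0.044 ((539.29443359375, 316.4580383300781), (63.70232391357422, 60.68743133544922), 64.5518798828125) mean [538.7824 324.0587]
side pintop 169 medz 0.1036 ((539.5230712890625, 317.7410888671875), (27.80841827392578, 25.015769958496094), 56.435646057128906) mean [539.1677 317.7137]
side slot none
top axis 3184 medz 0.0691 ((612.5306396484375, -92.38291931152344), (372.723388671875, 100.2057113647461), 83.539306640625) mean [615.9982 -92.8198]
top holder 249 medz 0.0454 ((537.5183715820312, 312.5722351074219), (61.68814468383789, 58.055450439453125), 64.88544464111328) mean [534.9067 310.0559]
top pintop 61 medz 0.104 ((537.22998046875, 312.2828674316406), (27.409454345703125, 21.919837951660156), 47.01295471191406) mean [537.5784 311.888 ]
top slot 111 medz 0.066 ((615.817626953125, -93.22003173828125), (166.6570281982422, 7.036497592926025), 83.6927719116211) mean [615.7613 -93.5945]
```

Call:
step_arm(rows="85 -45 -2.4 -8;85 -45 -2.4 -8;85 -45 -2.4 -8;85 -45 -2.4 -8;85 -45 -2.4 -8;85 -45 -2.4 -8;85 -45 -2.4 -8;85 -48 -2.4 -8")

```text
invalid input
```

```bash
echo
```

Call:
step_arm(rows="85 -45 -2.4 -8 0 0 0;85 -45 -2.4 -8 0 0 0;85 -45 -2.4 -8 0 0 0;85 -45 -2.4 -8 0 0 0;85 -45 -2.4 -8 0 0 0;85 -45 -2.4 -8 0 0 0;85 -45 -2.4 -8 0 0 0;85 -48 -2.4 -8 0 0 0;85 0 0 0 0 0 0")

```text
time: 2.17
ee_pos: [0.5412, 0.3107, 0.2692]
orientation: [[-0.91, 0.414, 0.0], [0.414, 0.91, -0.0], [-0.0, -0.0, -1.0]]
wrist_force: [1.0, 1.2, -0.1]
opening: 0.999
grasp_force: 0.0
```

```bash
cat >> h.py <<'E'
def wproj(u,v,zt,st):
    "wrist pixels -> world points on height zt"
    c=C("wrist"); f=F(c); T=np.array(c["tool_from_camera"]); R=np.array(st["orientation"])
    u=np.asarray(u,float);v=np.asarray(v,float)
    a=u-c["cx"]; b=v-c["cy"]; r=np.hypot(a,b)+1e-9; t=r/f
    ray=np.stack([np.sin(t)*a/r,-np.sin(t)*b/r,-np.cos(t)],-1)
    o=R@T[:3,3]+st["ee_pos"]; D=ray@(R@T[:3,:3]).T
    return o+D*((zt-o[2])/D[...,2])[...,None], D, o
def wcloud(d,st):
    c=C("wrist"); f=F(c); T=np.array(c["tool_from_camera"]); R=np.array(st["orientation"])
    v,u=np.mgrid[0:400,0:640].astype(float); a=u-c["cx"]; b=v-c["cy"]; r=np.hypot(a,b)+1e-9; t=r/f
    k=np.tan(np.minimum(t,1.5))*d/r
    p=np.stack([k*a,-k*b,-d],-1)
    return p@(R@T[:3,:3]).T+R@T[:3,3]+st["ee_pos"]
E
python3 - <<'E'
from h import *
st=manip.get_state(); im,d=manip.grab_frame("wrist"); cv2.imwrite("pics/w1.png",im[:,:,::-1])
np.savez("w1.npz",im=im,d=d); print(C("wrist"))
for t in("holder","pin_grip","pin_collar","pin","slot_mid"):
    for r in manip.tip_of(t,"wrist")[:3]:
        u,v=r["point"][0]*640,r["point"][1]*400
        z={"holder":0,"pin_grip":.079,"slot_mid":.07}.get(t,.045); print(t,round(r["p"],2),round(u),round(v),wproj(u,v,z,st)[0])
P=wcloud(d,st)
for nm,z0,z1,zt in(("pintop",.09,.12,.105),("holder",.036,.056,.045)):
    m=((d>0)&(P[...,2]>z0)&(P[...,2]<z1)&(np.hypot(P[...,0]-.538,P[...,1]-.313)<.06))
    k,l,s,_=cv2.connectedComponentsWithStats(m.astype(np.uint8)); m=l==1+np.argmax(s[1:,4])
    vv,uu=np.where(m); q=(wproj(uu,vv,zt,st)[0][:,:2]*1000).astype(np.float32)
    print(nm,len(q),np.median(P[m][:,2]),cv2.minAreaRect(q),(uu.mean(),vv.mean()))
E
```

```text
{'vertical_fov': 65.70646984690485, 'cx': 322.1248861033739, 'cy': 197.64690866086704, 'tool_from_camera': array([[-0.0001,  0.9661,  0.258 ,  0.0655],
       [ 1.    ,  0.0002, -0.0006, -0.0005],
       [-0.0006,  0.258 , -0.9661, -0.1686],
       [ 0.    ,  0.    ,  0.    ,  1.    ]])}
holder 0.82 255 199 [0.5484 0.1968 0.    ]
holder 0.8 325 160 [0.5396 0.315  0.    ]
holder 0.63 351 61 [0.4248 0.4082 0.    ]
pin_grip 0.89 295 97 [0.4472 0.3186 0.079 ]
pin_grip 0.66 328 169 [0.5398 0.318  0.079 ]
pin_grip 0.58 394 159 [0.5607 0.3955 0.079 ]
pin_collar 0.89 391 160 [0.5675 0.3959 0.045 ]
pin_collar 0.72 295 98 [0.4458 0.3163 0.045 ]
pin_collar 0.71 321 163 [0.5348 0.311  0.045 ]
pin 0.88 389 158 [0.5642 0.3953 0.045 ]
pin 0.69 326 166 [0.5412 0.3161 0.045 ]
pin 0.66 296 96 [0.4442 0.3187 0.045 ]
pintop 496 0.10527156468311724 ((537.81689453125, 314.5892028808594), (23.814001083374023, 26.822172164916992), 55.911163330078125) (np.float64(324.42540322580646), np.float64(172.82258064516128))
holder 1586 0.04559825566515355 ((538.8721923828125, 314.1199951171875), (59.353858947753906, 62.0490608215332), 64.80570220947266) (np.float64(323.55737704918033), np.float64(161.98928121059268))
```

View pics/w1.png

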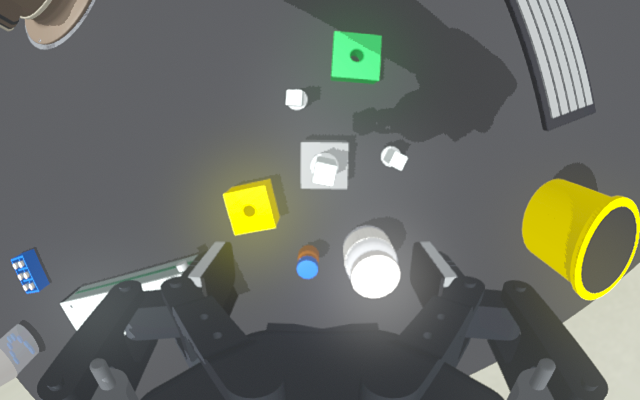

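Wrist view: pin top at (324,172) on the grey holder at (324,162), turned about 9° against it; jar (370,262) and vial (307,262) are clear of the fingers.

Call:
step_arm(rows="66 0 0 20 0 0 9.6;66 4.8 1.4 40 0 0 0;66 0 0 40 0 0 0;66 0 0 40 0 0 0;66 0 0 35 0 0 0;66 0 0 22 0 0 0;66 0 0 10 0 0 0;66 0 0 0 0 0 0")

```text
time: 3.48
ee_pos: [0.5348, 0.3164, 0.0628]
orientation: [[-0.831, 0.556, -0.0], [0.556, 0.831, -0.0], [0.0, -0.0, -1.0]]
wrist_force: [-0.2, -0.3, -0.3]
opening: 0.772
grasp_force: 0.0
```

Call:
step_arm(rows="66 -3.5 0 0 0 0 0;20 0 0 0 0 0 0;20 0 0 0 0 0 0;20 0 0 0 0 0 0;20 0 0 0 0 0 0;20 0 0 0 0 0 0", squeeze=60)

```text
time: 4.22
ee_pos: [0.5388, 0.3145, 0.0636]
orientation: [[-0.831, 0.557, 0.001], [0.557, 0.831, 0.001], [-0.001, 0.001, -1.0]]
wrist_force: [-0.1, 0.3, 5.7]
opening: 0.264
grasp_force: 59.3
```

Call:
step_arm(rows="20 0 0 -15 0 0 0;20 0 0 -35 0 0 0;20 0 0 -35 0 0 0;20 0 0 -35 0 0 0;20 0 0 -10 0 0 0;20 0 0 0 0 0 0")

```text
time: 4.97
ee_pos: [0.5383, 0.3142, 0.1927]
orientation: [[-0.831, 0.557, 0.0], [0.557, 0.831, 0.0], [-0.0, 0.0, -1.0]]
wrist_force: [-0.1, 0.3, -1.8]
opening: 0.264
grasp_force: 58.8
```

Call:
step_arm(rows="20 -25 -25 0 0 0 0;20 -40 -40 0 0 0 0;20 -40 -40 0 0 0 0;20 -40 -40 0 0 0 0;20 -40 -40 0 0 0 0;20 -40 -40 0 0 0 0;20 -30 -30 0 0 0 0;20 -13 -17 0 0 0 0;20 0 0 0 0 0 -9;20 0 0 0 0 0 -9;20 0 0 0 0 0 -9.3;20 0 0 0 0 0 0")

```text
time: 6.48
ee_pos: [0.6088, -0.0603, 0.1916]
orientation: [[-0.993, 0.115, -0.002], [0.115, 0.993, 0.0], [0.002, 0.0, -1.0]]
wrist_force: [0.1, 0.1, -1.2]
opening: 0.262
grasp_force: 58.9
```

```bash
cat > slot.py <<'E'
from h import *
import sys
st=manip.get_state(); im,d=manip.grab_frame("wrist"); cv2.imwrite(sys.argv[1],im[:,:,::-1])
print(st["joints"],st["ee_pos"],st["orientation"],st["wrist_force"],st["opening"])
np.savez(sys.argv[1]+".npz",im=im,d=d,ee=st["ee_pos"],R=st["orientation"])
for r in manip.tip_of("slot_mid","wrist")[:2]:
    u,v=r["point"][0]*640,r["point"][1]*400; print(r["p"],u,v,wproj(u,v,.07,st)[0])
for r in manip.tip_of("pin_collar","wrist")[:2]: print("collar",r["p"],r["point"][0]*640,r["point"][1]*400)
P=wcloud(d,st); vv,uu=np.mgrid[0:400,0:640]
Q=wproj(uu,vv,.07,st)[0]
L=np.array([.113,.994,0]); X=np.array([.994,-.113,0]); D=Q-[.616,-.093,.07]
m=(d>0)&(P[...,2]>.06)&(P[...,2]<.08)&(abs(D@X)<.06)&(abs(D@L)<.22)
q=(Q[m][:,:2]*1000).astype(np.float32); print("axis",len(q),cv2.minAreaRect(q),np.median(P[m][:,2]))
m=(im.mean(2)<70)&(abs(D@X)<.02)&(abs(D@L)<.1)&(d>0)&(P[...,2]<.08)&(P[...,2]>.03)
k,l,s,_=cv2.connectedComponentsWithStats(m.astype(np.uint8)); m=l==1+np.argmax(s[1:,4])
q=(Q[m][:,:2]*1000).astype(np.float32); print("slot",len(q),cv2.minAreaRect(q))
E
python3 slot.py pics/w2.png
```

```text
[-5.6649 16.9181  8.0114 81.2143  0.0143  0.9135] [ 0.6088 -0.0603  0.1916] [[-0.9934  0.1146 -0.0021]
 [ 0.1146  0.9934  0.0005]
 [ 0.0021  0.0002 -1.    ]] [ 0.1185  0.1284 -1.2246] 0.26234897479255453
collar 0.92 321.79200000000003 220.52
collar 0.9 576.192 38.279999999999994
axis 27044 ((614.25634765625, -92.19819641113281), (371.46295166015625, 98.32299041748047), 83.5709457397461) 0.07040350547850549
slot 344 ((624.7664184570312, -32.32645034790039), (44.403953552246094, 9.133667945861816), 83.46261596679688)
```

View pics/w2.png

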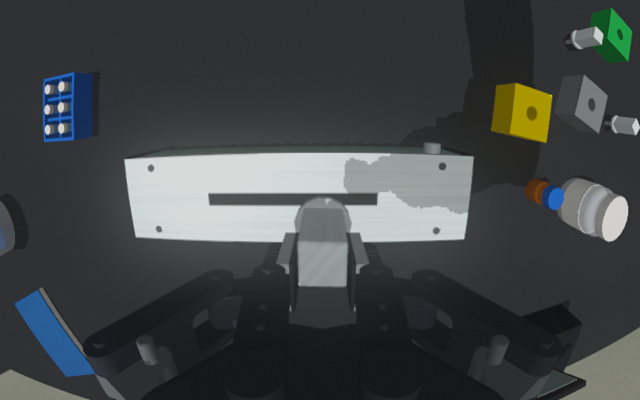

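Wrist view: slot spans (209,200)–(378,200), aligned with the tool; held pin's collar at (322,220), its rim near row 197.

Run:
```python
from h import *
a=np.load("pics/w2.png.npz"); im=a["im"];g=im.mean(2); d=a["d"]
st=dict(ee_pos=a["ee"],orientation=a["R"])
print(g[188:216,322].astype(int)); print((d[188:216,322]*1000).astype(int))
print("row200",g[200,203:214].astype(int),g[200,372:384].astype(int))
print("collar cols row215",g[215,285:310].astype(int),g[215,338:358].astype(int))
print((d[215,285:310]*1000).astype(int),(d[215,338:358]*1000).astype(int))
# slot edges by half level per column
for rng in((212,290),(352,376)):
    E=[]
    for u in range(*rng):
        c=g[180:220,u]; lo=c[15:25].min(); th=(lo+np.median(c[:8]))/2
        k=np.where(c<th)[0]; k=k[(k>8)&(k<30)]
        i,j=k[0],k[-1]
        E.append((u,180+i-1+(c[i-1]-th)/(c[i-1]-c[i]),180+j+(th-c[j])/(c[j+1]-c[j])))
    E=np.array(E); A=wproj(E[:,0],E[:,1],.07,st)[0]; B=wproj(E[:,0],E[:,2],.07,st)[0]
    R=a["R"]; ta=(A-a["ee"])@R*1000; tb=(B-a["ee"])@R*1000
    print(np.polyfit(ta[:,1],ta[:,0],1),np.polyfit(tb[:,1],tb[:,0],1),"width",(ta-tb)[:,0].mean(), "centre x(tool) mean",((ta+tb)/2)[:,0].mean(), ta[[0,-1],1])
for u in (208.5,378): print("end",(wproj(u,200.,.07,st)[0]-a["ee"])@R*1000)
```

```text
[212 213 214 210 189 132  75  74  84  97 119 130 134 132 132 135 136 137
 137 135 119 111 110 110 110 109 108 109]
[297 297 298 295 298 302 302 303 190 187 187 186 188 188 187 186 187 188
 188 188 185 183 181 180 180 176 174 172]
row200 [215 216 216 216 215 177 116  82  81  82  83] [ 70  69  69  66  81 159 196 209 208 208 208 208]
collar cols row215 [211 212 211 211 211 210 211 210 211 211 199 159 136 134 134 134 131 120
 112 111 112 112 112 113 112] [111 112 111 112 111 119 127 135 135 133 138 181 205 207 206 206 205 205
 206 205]
[303 304 304 304 305 303 304 304 303 304 305 189 189 188 189 189 188 177
 173 172 171 171 170 171 172] [173 174 172 174 174 190 189 189 189 189 189 303 303 305 303 303 303 303
 303 304]
[ 0.0005 -7.1219] [  0.0001 -19.3379] width 12.187455662025402 centre x(tool) mean -13.251552602010564 [-111.2745  -32.337 ]
[-0.0006 -6.9448] [ -0.0025 -18.6408] width 11.773004135525639 centre x(tool) mean -12.855725177039309 [28.7165 51.347 ]
end [ -14.3855 -115.8395  121.5157]
end [-14.3574  54.6751 121.5524]
```

Run:
```python
from h import *
a=np.load("pics/w2.png.npz"); d=a["d"]; I=dict(ee_pos=np.zeros(3),orientation=np.eye(3))
P=wcloud(d,I)*1000
# collar top points
m=(d>.178)&(d<.196); v,u=np.where(m); k=(v>194)&(v<235)&(u>290)&(u<355); q=P[v[k],u[k]]
print(len(q),np.median(q,0)); z=np.median(q[:,2])
for vv,zz in((195.5,z+6),(196,z+6),(198,z),(199,z)): print("rim",vv,zz,wproj(322.,vv,zz/1000,I)[0]*1000)
# silhouette contour fit of collar: circle fit on the collar-top plane using depth mask outer columns by row
pts=[]
for r in range(197,226):
    c=np.where((d[r]>.165)&(d[r]<.196)&(np.arange(640)>285)&(np.arange(640)<360))[0]
    pts+= [(c[0]-.5,r),(c[-1]+.5,r)]
pts=np.array(pts,float)
for zz in (z,z+3,z+6):
    W=wproj(pts[:,0],pts[:,1],zz/1000,I)[0]*1000
    A=np.c_[2*W[:,:2],np.ones(len(W))]; s=np.linalg.lstsq(A,(W[:,:2]**2).sum(1),rcond=None)[0]
    print("circle",zz,s[:2],np.sqrt(s[2]+s[:2]@s[:2]))
```

```text
851 [11.6158 -0.3717 11.9883]
rim 195.5 17.98827895688806 [17.1176 -0.3697 17.9883]
rim 196 17.98827895688806 [16.7959 -0.3698 17.9883]
rim 198 11.98827895688806 [17.1175 -0.3714 11.9883]
rim 199 11.98827895688806 [16.4918 -0.3716 11.9883]
circle 11.98827895688806 [ 1.2345 -0.0707] 17.406291199889502
circle 14.98827895688806 [ 0.165  -0.0651] 17.69546023869241
circle 17.98827895688806 [-0.9044 -0.0594] 17.984629277495312
```

Call:
step_arm(rows="20 -6 20 0 0 0 0;20 -6.2 19.5 15 0 0 0;20 0 0 25 0 0 0;20 0 0 20 0 0 0;20 0 0 6 0 0 0;20 0 0 0 0 0 0")

```text
time: 7.38
ee_pos: [0.626, -0.0224, 0.1261]
orientation: [[-0.994, 0.113, -0.001], [0.113, 0.994, 0.0], [0.001, 0.0, -1.0]]
wrist_force: [0.3, 0.6, -1.7]
opening: 0.266
grasp_force: 58.9
```

```bash
python3 slot.py pics/w3.png
python3 - <<'E'
from h import *
a=np.load("pics/w3.png.npz"); im=a["im"]
cv2.imwrite("pics/w3c.png",cv2.resize(im[130:270,200:400,::-1],None,fx=4,fy=4,interpolation=cv2.INTER_CUBIC))
E
```

```text
[-2.0533 18.8289  2.4101 73.6439  0.0053  4.4465] [ 0.626  -0.0224  0.1261] [[-0.9936  0.1132 -0.0011]
 [ 0.1132  0.9936  0.0001]
 [ 0.0011  0.     -1.    ]] [ 0.3441  0.5666 -1.695 ] 0.26582140796291936
0.88 227.584 203.2 [ 0.6165 -0.0957  0.07  ]
collar 0.69 582.784 88.52
collar 0.68 586.88 15.6
axis 38623 ((613.6220092773438, -92.15353393554688), (371.2610168457031, 100.39957427978516), 83.51414489746094) 0.0703699502303527
slot 3 ((622.882080078125, -9.542713165283203), (1.5086500644683838, 1.5154480934143066e-05), 83.4746322631836)
```

View pics/w3c.png

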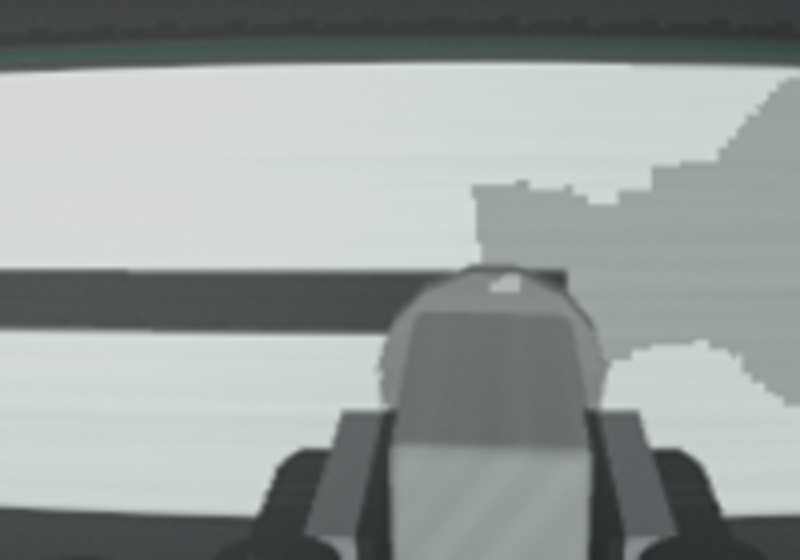

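Crop: slot runs to (342,200) px, rows 197–212; the collar sits at (323,215) over the slot near its end.

Run:
```python
from h import *
a=np.load("pics/w3.png.npz"); im=a["im"]; d=a["d"]; g=im.mean(2); R=a["R"]; ee=a["ee"]
I=dict(ee_pos=np.zeros(3),orientation=np.eye(3)); st=dict(ee_pos=ee,orientation=R)
E=[]
for u in range(150,290,4):
    c=g[180:235,u]; lo=c.min(); k=np.where(c<(lo+200)/2)[0]; k=k[(k>8)&(k<45)]; i,j=k[0],k[-1]; th=(lo+210)/2
    E.append((u,180+i-1+(c[i-1]-th)/(c[i-1]-c[i]),180+j+(th-c[j])/(c[j+1]-c[j])))
E=np.array(E)
A=(wproj(E[:,0],E[:,1],.07,st)[0]-ee)@R*1000; B=(wproj(E[:,0],E[:,2],.07,st)[0]-ee)@R*1000
print("near",np.polyfit(A[:,1],A[:,0],1),"far",np.polyfit(B[:,1],B[:,0],1),"y",A[[0,-1],1])
print("end",(wproj(341.75,200.,.07,st)[0]-ee)@R*1000)
print("d slot/cover",d[205,270],d[190,270])
pts=[]
for r in range(198,222):
    c=np.where((d[r]>.15)&(d[r]<.196)&(np.arange(640)>285)&(np.arange(640)<365))[0]
    if len(c): pts+=[(c[0]-.5,r),(c[-1]+.5,r)]
pts=np.array(pts,float)
for zz in (15,18):
    W=wproj(pts[:,0],pts[:,1],zz/1000,I)[0]*1000
    M=np.c_[2*W[:,:2],np.ones(len(W))]; s=np.linalg.lstsq(M,(W[:,:2]**2).sum(1),rcond=None)[0]
    print("circle",zz,s[:2],np.sqrt(s[2]+s[:2]@s[:2]))
```

```text
near [-0.0039  5.6936] far [-0.0035 -6.6708] y [-144.5992  -27.515 ]
end [ 3.6932 14.525  56.1471]
d slot/cover 0.23723827 0.23025507
circle 15 [ 0.5412 -0.1082] 17.46075239249386
circle 18 [-0.522  -0.1033] 17.746066216513395
```

Call:
step_arm(rows="20 0 0 6 0 0 0;20 0 0 6 0 0 0;20 0 0 5 0 0 0;20 0 0 3 0 0 0;20 0 0 0 0 0 0")

```text
time: 8.15
ee_pos: [0.6259, -0.0231, 0.1064]
orientation: [[-0.994, 0.114, -0.001], [0.114, 0.994, 0.0], [0.001, -0.0, -1.0]]
wrist_force: [0.8, -1.1, -1.7]
opening: 0.264
grasp_force: 59.0
```

Call:
step_arm(rows="20 0 0 2 0 0 0;20 0 0 2 0 0 0;20 0 0 2 0 0 0;20 0 0 1.5 0 0 0;20 0 0 0 0 0 0")

```text
time: 8.78
ee_pos: [0.6263, -0.0231, 0.0995]
orientation: [[-0.994, 0.114, 0.001], [0.114, 0.994, -0.0], [-0.001, 0.0, -1.0]]
wrist_force: [-0.1, 0.1, 1.5]
opening: 0.266
grasp_force: 59.3
```

Call:
step_arm(rows="20 0 -2 0 0 0 0;20 0 -3 0 0 0 0;20 0 -3 0 0 0 0;20 0 -3 0 0 0 0;20 0 -3 0 0 0 0;20 0 -3 0 0 0 0;20 0 -2 0 0 0 0;20 0 0 0 0 0 0")

```text
time: 9.78
ee_pos: [0.6239, -0.0422, 0.0993]
orientation: [[-0.993, 0.114, 0.0], [0.114, 0.993, -0.0], [-0.0, -0.0, -1.0]]
wrist_force: [-0.5, 2.3, 2.7]
opening: 0.265
grasp_force: 59.3
```

Call:
step_arm(rows="20 0 -2 0 0 0 0;20 0 -2 0 0 0 0;20 0 -2 0 0 0 0;20 0 -2 0 0 0 0")

```text
time: 10.28
ee_pos: [0.623, -0.0501, 0.0993]
orientation: [[-0.994, 0.114, 0.0], [0.114, 0.994, 0.0], [-0.0, 0.0, -1.0]]
wrist_force: [0.4, 1.8, 1.5]
opening: 0.264
grasp_force: 59.4
```

```bash
cat > s.py <<'E'
from h import *
st=manip.get_state(); D=(np.array(st["ee_pos"])-[.616,-.093,.07])*1000
print("t",st["time"],"x,y slot",D@[.9936,-.1135,0],D@[.1135,.9936,0],"z",D[2],st["wrist_force"],st["ft_torque"])
E
python3 s.py
```

```text
t 10.275 x,y slot 2.1238371256307773 43.45819485855439 z 29.29869903174237 [0.41   1.8122 1.4702] [ 0.6482 -0.0644 -0.0152]
```

Call:
step_arm(rows="20 0 -2 0 0 0 0;20 0 -2 0 0 0 0;20 0 -2 0 0 0 0;20 0 -2 0 0 0 0")

```text
time: 10.78
ee_pos: [0.6221, -0.058, 0.0993]
orientation: [[-0.994, 0.114, -0.0], [0.114, 0.994, 0.0], [0.0, 0.0, -1.0]]
wrist_force: [1.3, 1.8, 2.0]
opening: 0.264
grasp_force: 59.4
```

Call:
step_arm(rows="20 0 -1 0 0 0 0;20 0 -1 0 0 0 0")

```text
time: 11.02
ee_pos: [0.6219, -0.0599, 0.0993]
orientation: [[-0.994, 0.114, -0.0], [0.114, 0.994, 0.0], [0.0, 0.0, -1.0]]
wrist_force: [-0.0, 2.5, 1.2]
opening: 0.265
grasp_force: 59.4
```

Still riding; on.

Call:
step_arm(rows="20 0 -2 0 0 0 0;20 0 -2 0 0 0 0;20 0 -2 0 0 0 0;20 0 -2 0 0 0 0")

```text
time: 11.52
ee_pos: [0.621, -0.068, 0.0993]
orientation: [[-0.994, 0.114, -0.0], [0.114, 0.994, 0.0], [0.0, -0.0, -1.0]]
wrist_force: [0.3, 1.9, 2.1]
opening: 0.263
grasp_force: 59.4
```

Call:
step_arm(rows="20 0 -2 0 0 0 0;20 0 -2 0 0 0 0;20 0 -2 0 0 0 0;20 0 -2 0 0 0 0")

```text
time: 12.02
ee_pos: [0.6201, -0.0759, 0.0993]
orientation: [[-0.994, 0.114, 0.0], [0.114, 0.994, -0.0], [-0.0, -0.0, -1.0]]
wrist_force: [-0.4, 2.7, 1.9]
opening: 0.267
grasp_force: 59.4
```

Call:
step_arm(rows="20 0 -2 0 0 0 0;20 0 -2 0 0 0 0;20 0 -2 0 0 0 0;20 0 -2 0 0 0 0")

```text
time: 12.52
ee_pos: [0.6191, -0.0839, 0.0993]
orientation: [[-0.994, 0.114, -0.0], [0.114, 0.994, -0.0], [0.0, -0.0, -1.0]]
wrist_force: [0.2, 2.0, 1.2]
opening: 0.262
grasp_force: 59.4
```

Call:
step_arm(rows="20 0 -2 0 0 0 0;20 0 -2 0 0 0 0;20 0 -2 0 0 0 0;20 0 -2 0 0 0 0")

```text
time: 13.02
ee_pos: [0.6183, -0.0918, 0.0993]
orientation: [[-0.994, 0.114, -0.0], [0.114, 0.994, -0.0], [-0.0, -0.0, -1.0]]
wrist_force: [0.7, 2.3, 1.3]
opening: 0.262
grasp_force: 59.4
```

Call:
step_arm(rows="20 0 -2 0 0 0 0;20 0 -2 0 0 0 0;20 0 -2 0 0 0 0;20 0 -2 0 0 0 0")

```text
time: 13.52
ee_pos: [0.6173, -0.0997, 0.0993]
orientation: [[-0.994, 0.114, -0.0], [0.114, 0.994, 0.0], [0.0, 0.0, -1.0]]
wrist_force: [-0.2, 1.1, 2.1]
opening: 0.265
grasp_force: 59.4
```

Call:
step_arm(rows="20 0 -2 0 0 0 0;20 0 -2 0 0 0 0;20 0 -2 0 0 0 0;20 0 -2 0 0 0 0")

```text
time: 14.02
ee_pos: [0.6164, -0.1077, 0.0993]
orientation: [[-0.994, 0.114, -0.0], [0.114, 0.994, 0.0], [0.0, -0.0, -1.0]]
wrist_force: [0.5, 2.0, 1.7]
opening: 0.262
grasp_force: 59.4
```

Call:
step_arm(rows="20 0 -2 0 0 0 0;20 0 -2 0 0 0 0;20 0 -2 0 0 0 0;20 0 -2 0 0 0 0")

```text
time: 14.52
ee_pos: [0.6155, -0.1156, 0.0993]
orientation: [[-0.994, 0.114, -0.0], [0.114, 0.994, 0.0], [0.0, 0.0, -1.0]]
wrist_force: [0.3, 2.7, 1.5]
opening: 0.264
grasp_force: 59.4
```

Call:
step_arm(rows="20 0 -2 0 0 0 0;20 0 -2 0 0 0 0;20 0 -2 0 0 0 0;20 0 -2 0 0 0 0")

```text
time: 15.02
ee_pos: [0.6146, -0.1236, 0.0993]
orientation: [[-0.994, 0.114, -0.0], [0.114, 0.994, -0.0], [0.0, -0.0, -1.0]]
wrist_force: [1.0, 3.0, 1.0]
opening: 0.264
grasp_force: 59.4
```

Call:
step_arm(rows="20 0 -2 0 0 0 0;20 0 -2 0 0 0 0;20 0 -2 0 0 0 0;20 0 -2 0 0 0 0")

```text
time: 15.52
ee_pos: [0.6134, -0.1319, 0.099]
orientation: [[-0.994, 0.114, -0.001], [0.114, 0.994, -0.001], [0.001, -0.001, -1.0]]
wrist_force: [-0.8, 0.6, -1.7]
opening: 0.27
grasp_force: 59.8
```

The tip dropped in (Fz back to free weight, no side force). Stop and push home.

Call:
step_arm(rows="20 0 0 2 0 0 0;20 0 0 2 0 0 0;20 0 0 2 0 0 0;20 0 0 1.5 0 0 0;20 0 0 0 0 0 0")

```text
time: 16.15
ee_pos: [0.6136, -0.1314, 0.0916]
orientation: [[-0.994, 0.114, -0.0], [0.114, 0.994, -0.0], [0.0, -0.0, -1.0]]
wrist_force: [0.7, -0.1, -2.0]
opening: 0.258
grasp_force: 59.8
```

Call:
step_arm(rows="20 0 0 1 0 0 0;20 0 0 1 0 0 0;20 0 0 0.8 0 0 0;20 0 0 0 0 0 0")

```text
time: 16.65
ee_pos: [0.6137, -0.1314, 0.0889]
orientation: [[-0.994, 0.114, -0.0], [0.114, 0.994, 0.0], [0.0, 0.0, -1.0]]
wrist_force: [0.4, 0.1, -1.9]
opening: 0.268
grasp_force: 59.8
```

Call:
step_arm(rows="20 0 0 0.5 0 0 0;20 0 0 0.5 0 0 0;20 0 0 0 0 0 0")

```text
time: 17.02
ee_pos: [0.6139, -0.1314, 0.0886]
orientation: [[-0.994, 0.114, 0.001], [0.114, 0.994, -0.0], [-0.001, -0.0, -1.0]]
wrist_force: [-2.1, 1.1, 2.9]
opening: 0.266
grasp_force: 60.4
```

Call:
step_arm(rows="20 0 0 0.6 0 0 0;20 0 0 0 0 0 0")

```text
time: 17.27
ee_pos: [0.6139, -0.1314, 0.0886]
orientation: [[-0.994, 0.114, 0.001], [0.114, 0.994, -0.0], [-0.001, -0.0, -1.0]]
wrist_force: [-1.7, 1.7, 6.9]
opening: 0.265
grasp_force: 60.9
```

Call:
step_arm(rows="20 0 0 -0.6 0 0 0;40 0 0 0 0 0 0;60 0 0 0 0 0 0;60 0 0 0 0 0 0;60 0 0 0 0 0 0;60 0 0 -10 0 0 0;60 0 0 -30 0 0 0;60 0 0 -30 0 0 0;60 0 0 -30 0 0 0;60 0 0 -15 0 0 0;60 0 0 0 0 0 0")

```text
time: 18.65
ee_pos: [0.6144, -0.1315, 0.2042]
orientation: [[-0.994, 0.114, 0.002], [0.114, 0.994, -0.0], [-0.002, -0.0, -1.0]]
wrist_force: [0.5, -0.1, -0.7]
opening: 0.703
grasp_force: 0.0
```

Run:
```python
from h import *
st=manip.get_state(); im,d=manip.grab_frame("wrist"); P=wcloud(d,st)
cv2.imwrite("pics/w5.png",im[:,:,::-1])
c=np.array([.6137,-.1315]); r=np.hypot(P[...,0]-c[0],P[...,1]-c[1])
z=P[...,2][(d>0)&(r<.03)]; print(np.histogram(z,bins=np.arange(.06,.15,.003)))
```

```text
(array([   0,   24,  272, 1103,   36,  232,   32,   15,   16,    8,   18,
          8,   17,   13,   39,   12,   23,   11,   17,   20,   10,   24,
         82,  770,    6,    0,    0,    0,    0]), array([0.06 , 0.063, 0.066, 0.069, 0.072, 0.075, 0.078, 0.081, 0.084,
       0.087, 0.09 , 0.093, 0.096, 0.099, 0.102, 0.105, 0.108, 0.111,
       0.114, 0.117, 0.12 , 0.123, 0.126, 0.129, 0.132, 0.135, 0.138,
       0.141, 0.144, 0.147]))
```

View pics/w5.png

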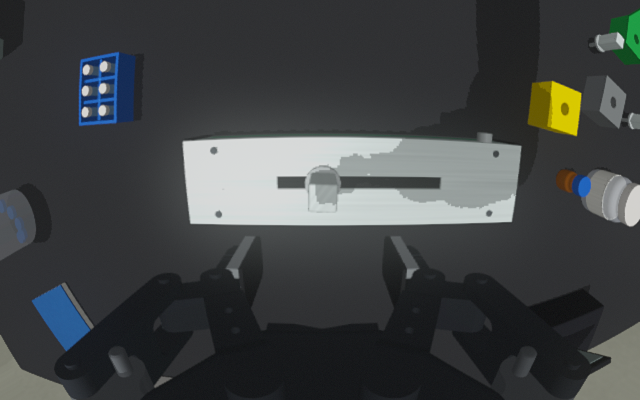

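The pin stands at (322,185) in the slot. Its collar top reads 76 mm and its handle top 130 mm, so the collar is flush, and the gripper is clear.

```bash
python3 -c "
from rig import manip; print(manip.hand_in())"
```

```text
the job is handed in; nothing more can be done
None
```

The locking pin is in the carriage notch, about 39 mm from the slot's middle toward its −y end. Its collar lies flush on the cover, the gripper has let go and is clear, and the job was handed in at about 19 s; no verdict was returned.

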